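Load the two-lane label unwinder

ROBOT

A 6-joint arm with a two-finger parallel gripper is mounted at the origin on a cart in front of the work surface, level with it; the furniture and walls round the work are solid. World frame = base frame: x ahead of the robot, y to its left, z up, the work surface at z = 0. Lengths are in mm, angles in rad, forces in N, time in s.
With the tool pointing down it reaches from about 350 to 875 mm from the base axis. Payload 4.2 kg.
Tool frame: the origin (TCP) lies midway between the tips of the shut fingers; the grasp point (between the pads) lies 19 mm behind it (arm.hold_point_z is the distance from the TCP to the grasp point, in mm); z points along the fingers, y is the line along which they close (so a half turn about z gives the same grasp; the last joint's range is limited). The gripper opens to 85 mm and grips with 20 to 120 N. Pads are 22 mm wide; open, the fingers measure 114 mm over their backs; the gripper's body (76 mm by 85 mm) begins 54 mm behind the grasp point. The pads swing forward as they close: fully open they stand 13 mm farther back than shut.
Start: joints at [1.373, 0.385, 0.008, 0, -1.194, -0.259], TCP at [275.64, 560.911, 231.312] pointing down, gripper open.
Joint ranges: [-3.14, 3.14], [-1.21, 2.06], [-1.07, 1.41], [-3.16, 2.05], [-2.99, -0.16], [-3.1, 3.1]. Speed limits (rad/s): [2.79, 2.79, 3.14, 3.14, 3.14, 3.14].

INTERFACE

Orientations are given as a unit quaternion [x, y, z, w].
In Python, from bench import arm, vision gives the robot as it stands. The module is installed in compiled form; this text tells all that it offers.
- The arm moves only by the tool servo_tool, never from a script. Its argument "plan" is a list of rows, each a list of 7 numbers: the shift along the world's x, y, z each as a share of 300 mm, from -1 to 1, then the turn, a rotation vector about the world's x, y, z each as a share of 2 rad, from -1 to 1, then the opening, from 0 (shut) to 1 (fully open). A call has 1 to 20 rows; each row shifts and turns the commanded pose from where the row before left it; what a row does not reach is not made up. A row lasts 1/8 s, in which the tool goes at most 62.5 mm and 10.7 degrees, less where a joint would pass 70% of its speed; a pose out of reach is approached as far as the arm can. A call with a number of a shift or a turn outside -1 to 1 is refused whole. A call with a gripper value outside its range is refused whole. The fingers move at their own pace and stop on an object; the grip force is fixed at half the most. Time passes only in rows, so rows that do not move let the fingers close. It gives the time, the measured TCP pose, the force, the opening and the grip force at its end, in the units of the state.
- arm.read_state(): the state, without advancing time (a new reading comes with each control period).
- vision.get_image(name): name is "scene" or "top" or "wrist"; returns a dict with "image" (384x512x3 uint8, red, green, blue), "z_map" (384x512 float32, mm along the optical axis (not along the pixel's ray), 0 where there is no reading), "K" (3x3 intrinsics, pixels), "world_to_cam" (4x4, takes a point from world to camera coordinates); the wrist camera has in their place "mount" (4x4, takes a point from camera to tool coordinates, whose origin is the TCP and whose axes are the flange's). Camera axes: x right, y down, z forward; pixel columns grow to the right and rows downward; lengths in mm; the calibration is good to about 2 mm. The wrist camera is an equidistant fisheye: a pixel r from the principal point sees the ray r / f radians off the axis. A picture is of the moment at which its call begins: read the wrist's pose just before it.
- arm.job_done(): hands the job in; it is judged then, once.
The state is a dict: "clock": time; "joints": joint angles; "joint_vel": joint speeds; "joint_efforts": joint torques, N m; "position": TCP position; "ee_rot": TCP orientation; "contact_force": force on the tool from outside, world axes, zero at the start; "wrist_torque": the same for the moment, N m; "gripper_width": finger opening in mm; "grasp_force": force on a finger pad.
Only numpy, scipy, OpenCV 4.12 (cv2) and the standard library are available. Lean on these libraries where they do the work, as an engineer would, in place of code of your own. Each camera call takes 0.05 s, during which the arm holds its last target. There are 200 camera calls.

TASK

Load the label unwinder for two lanes of price labels: on its spindle put, from the bottom up and one after another, the black wide core holder, the roll of orange labels over it, the blue narrow core holder, the roll of green labels over that, and last the steel drag weight, boss down into the green roll's core. Lower each part gently until it is fully seated rather than dropping it, and leave the yellow roll, which is a spare, where it lies.

Things in the scene. Friction and masses are not known exactly. Their poses are not given: they have to be found in the camera images.
- unwinder: Label unwinder, fixed: a grey base plate 186 x 112 x 6 mm and on it an aluminium platen 66 mm across, its top 10 mm above the desk, with an upright steel spindle at its middle. Origin: on the spindle's axis at desk height; z up along the spindle. The plate reaches 58 mm to +x and 128 mm to -x of the spindle. Nothing else stands within 85 mm of the spindle.
- spindle_top (a point): Tip of the unwinder's spindle, 58 mm above the desk. The spindle is 12 mm in diameter up to a height of 48 mm, then tapers to 6 mm at the tip.
- guide_bar (a point): Middle of the bar over the unwinder's two web guide posts, 74 mm above the desk, 98 mm to -x of the spindle; the posts stand 36 mm to either side (orange collars low, green ones high). A 16 mm high peel edge lies 22 mm farther out.
- wide_holder: Black plastic wide core holder, loose, 50 g (x 0.7 to 1.4): round flange 62 mm across, 4 mm thick, with an upright tube 37 mm across; 24 mm high in all, top 5 mm tapered to 31 mm. Its 15 mm bore slips over the spindle. Stands flange down; pinch the tube. Origin: centre of the underside, z up. Seated, the flange lies on the platen, underside 10 mm above the desk. Round: yaw is free.
- orange_roll: Roll of orange labels, loose, 90 g (x 0.7 to 1.4): a ring 66 mm outside, 40 mm bore, 28 mm high, lying flat. Hold it round the outside. Origin: centre of the underside, z up. It fits over the wide holder's tube; seated it lies on that flange, underside 14 mm and top 42 mm above the desk, 8 mm above the tube. Round: yaw is free.
- narrow_holder: Blue plastic narrow core holder, loose, 50 g (x 0.7 to 1.4): round flange 60 mm across, 4 mm thick, with an upright tube 26 mm across; 20 mm high in all, top 5 mm tapered to 22 mm. Its 15 mm bore slips over the spindle. Stands flange down; pinch the tube. Origin: centre of the underside, z up. Seated, the flange lies on the orange roll, underside 42 mm above the desk. Yaw is free.
- green_roll: Roll of green labels, loose, 90 g (x 0.7 to 1.4): a ring 58 mm outside, 29 mm bore, 24 mm high, lying flat. Hold it round the outside. Origin: centre of the underside, z up. It fits over the narrow holder's tube (not the wide one's); seated it lies on that flange, underside 46 mm and top 70 mm above the desk. Round: yaw is free.
- drag_weight: Steel drag weight with a knurled edge, loose, 220 g (x 0.7 to 1.4): a solid disc 42 mm across, 20 mm high, over a centring boss 25 mm across, 6 mm high, on which it stands. Origin: centre of the boss's underside, z up. Seated, the boss is in the green roll's core and the disc lies on that roll; the boss's underside is then 64 mm above the desk. Yaw is free.
- yellow_roll: Spare roll of yellow labels, loose, 62 mm outside, 29 mm bore, 22 mm high, lying flat among the other parts; not used. Origin: centre of the underside.

How it is judged:
By the outcome, as a careful person would: the job done as asked, in the order asked, and still so for the second after the job is handed in, with the robot touching nothing.
It also fails if it takes over 112 s, if anything falls off the work surface, if the arm or the gripper's body presses on something with over 40 N, if the wrist force passes 120 N, or if a joint passes its speed limit or range.

## Working session

There is one attempt and no reset: what is moved stays moved. The work goes in short steps, Python scripts to look and compute and a tool call to move; the robot and the scene stay as the last step left them, time stands still between calls to the robot, and variables do not carry over. Pictures are saved under pics/ and viewed, at most 14 in all, crops included, and the job is handed in when it is done.

Besides the shell and the picture viewer there is one more tool, called after "Request:" by a JSON object that holds its "op" and its "data". servo_tool: Moves the arm, as the interface text tells. Its arguments: {"type":"object","properties":{"plan":{"type":"array"}},"required":["plan"]}

```bash
mkdir -p pics; cat > h.py <<'E'
import numpy as np, cv2
from bench import arm, vision
def world(d):
    K=d["K"];z=d["z_map"];v,u=np.mgrid[:384,:512]
    P=np.stack([(u-K[0,2])/K[0,0]*z,(v-K[1,2])/K[1,1]*z,z,np.ones_like(z)],-1)
    return (P@np.linalg.inv(d["world_to_cam"]).T)[...,:3]
E
python3 - <<'E'
from h import *
s=arm.read_state();print(s)
for n in("top","scene"):
    d=vision.get_image(n);cv2.imwrite(f"pics/{n}.png",cv2.resize(d["image"][...,::-1],(768,576),interpolation=cv2.INTER_CUBIC))
    np.savez(n,**d);print(n,d["K"].tolist(),np.linalg.inv(d["world_to_cam"]).round(3).tolist())
print(arm.hold_point_z)
E
```

```text
{'clock': 0.0, 'joints': array([ 1.37262680e+00,  3.85551544e-01,  6.61814889e-03, -5.20784137e-04,
       -1.19399995e+00, -2.58626439e-01]), 'joint_vel': array([ 9.80951606e-04, -1.18297430e-05,  4.85511719e-04, -4.00846376e-04,
        1.14549306e-04, -1.65865150e-03]), 'joint_efforts': array([-3.06636130e-04, -3.92289913e+01,  1.88402796e+01,  4.18643117e+00,
       -4.75489083e-03,  2.88611268e-06]), 'position': array([275.37522754, 560.40594626, 230.21837585]), 'ee_rot': array([ 9.74008028e-01, -2.26510840e-01, -2.09617509e-04,  1.07533698e-03]), 'contact_force': array([-1.00232422,  0.27870803,  0.17960792]), 'wrist_torque': array([-0.06235092,  0.00066518,  0.01482456]), 'grasp_force': 0.0, 'gripper_width': 85.28299994366378}
top [[432.3767416686031, 0.0, 252.5687390767573], [0.0, 432.3767416686031, 190.40949087062376], [0.0, 0.0, 1.0]] [[-0.082, -0.969, 0.235, 245.607], [-0.997, 0.081, -0.013, 2.192], [-0.006, -0.235, -0.972, 1361.679], [0.0, 0.0, 0.0, 1.0]]
scene [[499.5284460869654, 0.0, 260.70206478484454], [0.0, 499.5284460869654, 187.06355267406562], [0.0, 0.0, 1.0]] [[0.569, -0.426, 0.703, -481.423], [-0.822, -0.277, 0.497, -709.165], [-0.017, -0.861, -0.508, 814.746], [0.0, 0.0, 0.0, 1.0]]
18.700000000000003
```

View pics/top.png

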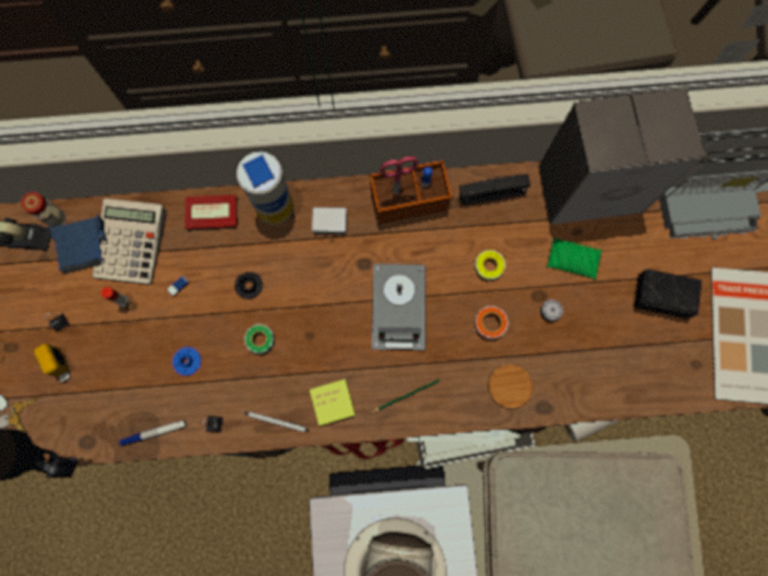

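View pics/scene.png

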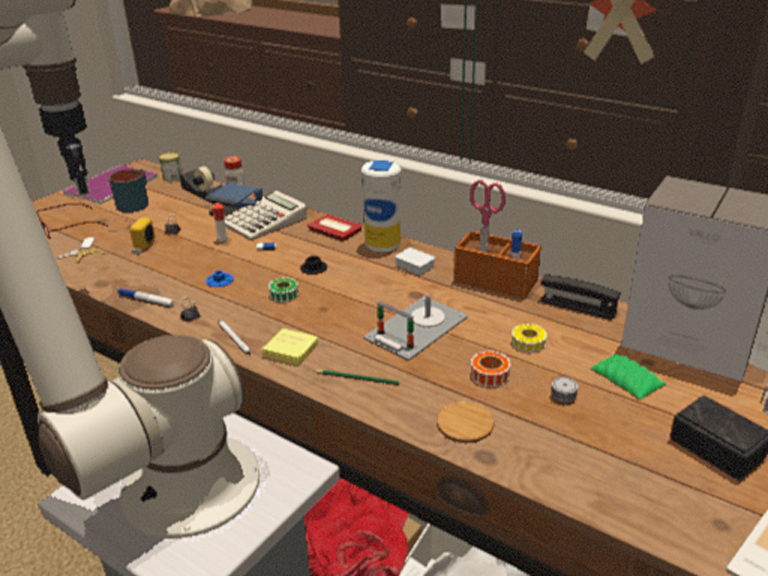

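The top picture shows black (248,285), orange (491,322), blue (187,361), green (259,339), weight (552,310), yellow (490,264) and spindle (399,288). Image up is world +x, and the guide posts are nearer the robot. The scene picture agrees, with all parts lying flat and the spindle at (427,305).

```bash
python3 - <<'E'
from h import *
T=np.load("top.npz");S=np.load("scene.npz")
W={n:world(d) for n,d in(("top",T),("scene",S))}
obj=dict(black=(248,285,31),orange=(491,322,33),blue=(187,361,30),green=(259,339,29),weight=(552,310,21),yellow=(490,264,31),platen=(399,288,33))
for k,(u,v,r) in obj.items():
    c=W["top"][int(v/1.5)-3:int(v/1.5)+4,int(u/1.5)-3:int(u/1.5)+4].reshape(-1,3)
    c0=np.median(c,0)
    for n in W:
        p=W[n].reshape(-1,3);I=(np.load(n+".npz")["image"]).reshape(-1,3)
        m=(np.hypot(*(p[:,:2]-c0[:2]).T)<48)
        q=p[m];zd=np.percentile(q[:,2],15);h=q[q[:,2]>zd+ (2.5 if k in("black","blue") else 8)]
        lo,hi=np.percentile(h[:,2],[5,95])
        t=h[h[:,2]>hi-6]
        (cx,cy),rr=cv2.minEnclosingCircle(t[:,:2].astype(np.float32))
        (ax,ay),ra=cv2.minEnclosingCircle(h[:,:2].astype(np.float32))
        print(k,n,"desk %.1f top %.1f"%(zd,hi),"topcirc %.1f %.1f r%.1f"%(cx,cy,rr),"all %.1f %.1f r%.1f"%(ax,ay,ra),len(h),"mean",t.mean(0)[:2].round(1))
for n in W:
    p=W[n].reshape(-1,3);m=(p[:,2]>45)&(p[:,2]<90)&(abs(p[:,0]-p[:,0]*0-500)<250)&(abs(p[:,1]-0)<80);print(n,m.sum(),p[m].round(0)[:40:2].tolist())
a=cv2.resize(T["image"][135:265,90:400,::-1],None,fx=2.58,fy=2.58*1,interpolation=cv2.INTER_CUBIC);cv2.imwrite("pics/topcrop.png",a)
E
```

```text
black top desk -2.2 top 23.7 topcirc 598.2 264.5 r18.1 all 598.7 265.8 r47.8 420 mean [596.7 263.9]
black scene desk -3.3 top 22.7 topcirc 593.8 263.2 r19.6 all 599.5 264.8 r47.3 205 mean [593.2 261.8]
orange top desk -1.6 top 32.5 topcirc 471.6 -242.5 r33.6 all 477.7 -238.8 r40.0 276 mean [ 472.5 -241.6]
orange scene desk -513.8 top 28.7 topcirc 470.4 -245.5 r36.9 all 476.5 -247.5 r47.6 833 mean [ 468.3 -243.8]
blue top desk -2.4 top 18.7 topcirc 445.5 399.8 r13.0 all 446.7 397.1 r47.9 454 mean [444.7 398.4]
blue scene desk -2.9 top 17.0 topcirc 443.9 399.1 r14.9 all 446.8 397.4 r47.6 189 mean [442.1 398. ]
green top desk -2.3 top 28.7 topcirc 477.0 243.0 r29.3 all 481.4 246.9 r44.5 252 mean [477.3 243.5]
green scene desk -2.4 top 25.1 topcirc 476.9 241.4 r32.5 all 473.0 242.0 r32.9 228 mean [474.7 242.3]
weight top desk -2.6 top 30.2 topcirc 486.9 -372.8 r20.5 all 486.2 -374.5 r44.7 168 mean [ 487.4 -373.3]
weight scene desk -2.1 top 27.7 topcirc 485.5 -374.9 r23.3 all 485.5 -374.9 r23.3 241 mean [ 484.3 -374.1]
yellow top desk -1.6 top 27.1 topcirc 596.7 -256.2 r31.5 all 602.2 -26
[... 543 characters left out ...]
 74.0], [747.0, -45.0, 68.0], [745.0, -51.0, 72.0], [746.0, -58.0, 69.0], [747.0, -64.0, 65.0], [746.0, -71.0, 65.0], [744.0, -77.0, 71.0], [739.0, -26.0, 86.0], [746.0, -32.0, 66.0], [742.0, -38.0, 75.0], [744.0, -45.0, 67.0], [743.0, -51.0, 70.0]]
scene 332 [[748.0, -24.0, 88.0], [741.0, -25.0, 84.0], [733.0, -26.0, 85.0], [725.0, -23.0, 84.0], [733.0, -26.0, 81.0], [746.0, -26.0, 75.0], [722.0, -29.0, 83.0], [734.0, -29.0, 78.0], [710.0, -29.0, 85.0], [717.0, -32.0, 83.0], [711.0, -42.0, 88.0], [710.0, -28.0, 81.0], [714.0, -33.0, 81.0], [716.0, -40.0, 82.0], [711.0, -49.0, 87.0], [716.0, -54.0, 86.0], [714.0, -30.0, 76.0], [714.0, -37.0, 78.0], [712.0, -45.0, 82.0], [716.0, -50.0, 81.0]]
```

View pics/topcrop.png

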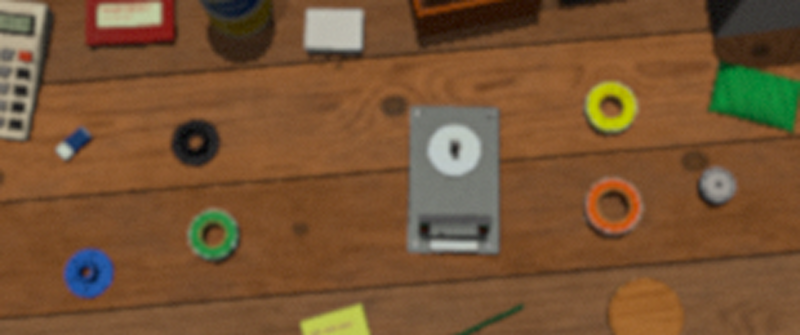

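The enlarged crop confirms the layout: all parts are free-standing. Next I fly over the black holder for a wrist view.

Request:
{"op": "servo_tool", "data": {"plan": [[0.107,-0.099,0,0,0,0.023,1],[0.107,-0.099,0,0,0,0.023,1],[0.107,-0.099,0,0,0,0.023,1],[0.107,-0.099,0,0,0,0.023,1],[0.107,-0.099,0,0,0,0.023,1],[0.107,-0.099,0,0,0,0.023,1],[0.107,-0.099,0,0,0,0.023,1],[0.107,-0.099,0,0,0,0.023,1],[0.107,-0.099,0,0,0,0.023,1],[0.107,-0.099,0,0,0,0.023,1],[0,0,0,0,0,0,1],[0,0,0,0,0,0,1]]}}

```text
clock: 1.6
position: [596.2, 263.9, 230.7]
ee_rot: [1.0, 0.001, -0.001, 0.0]
contact_force: [0.1, 1.0, 0.7]
gripper_width: 85.6
grasp_force: 0.0
```

```bash
cat >> h.py <<'E'
from scipy.spatial.transform import Rotation as R
def wshot(name):
    s=arm.read_state();d=vision.get_image("wrist");d.pop("world_to_cam",0)
    T=np.eye(4);T[:3,:3]=R.from_quat(s["ee_rot"]).as_matrix();T[:3,3]=s["position"]
    np.savez("w_"+name,T=T@d["mount"],**d);cv2.imwrite(f"pics/w_{name}.png",cv2.resize(d["image"][...,::-1],(768,576),interpolation=cv2.INTER_CUBIC))
    print(s["clock"],s["position"].round(1),s["ee_rot"].round(4),s["gripper_width"].round(1),s["contact_force"].round(1));return np.load(f"w_{name}.npz")
def wworld(d):
    K=d["K"];z=d["z_map"];v,u=np.mgrid[:384,:512]
    return ray(d,u,v,z)
def ray(d,u,v,z):
    K=d["K"];x=(u-K[0,2])/K[0,0];y=(v-K[1,2])/K[1,1];r=np.hypot(x,y)+1e-9
    k=np.tan(np.minimum(r,1.5))/r*z
    return np.stack([x*k,y*k,z+0*x,1+0*x],-1)@d["T"].T[:,:3]
def hit(d,u,v,h):
    "pixel (native) to world at height h"
    p=ray(d,np.float64(u),np.float64(v),100.);o=d["T"][:3,3];return (o+(p-o)*((h-o[2])/(p[2]-o[2])))[:2]
def proj(d,P):
    c=np.linalg.inv(d["T"])@np.append(P,1);r=np.hypot(c[0],c[1]);t=np.arctan2(r,c[2]);K=d["K"]
    return K[0,0]*t*c[0]/r+K[0,2],K[1,1]*t*c[1]/r+K[1,2]
E
python3 - <<'E'
from h import *
d=wshot("a");print(d["K"].tolist(),d["mount"].round(3).tolist())
for n,P in dict(black=(597,264,24),green=(477,243,24),spindle=(558,-58,58)).items():print(n,np.array(proj(d,P))*1.5)
E
```

```text
Traceback (most recent call last):
  File "h.py", line 12, in wshot
    print(s["clock"],s["position"].round(1),s["ee_rot"].round(4),s["gripper_width"].round(1),s["contact_force"].round(1));return np.load(f"w_{name}.npz")
                                                                 ^^^^^^^^^^^^^^^^^^^^^^^^
AttributeError: 'float' object has no attribute 'round'
```

View pics/w_a.png

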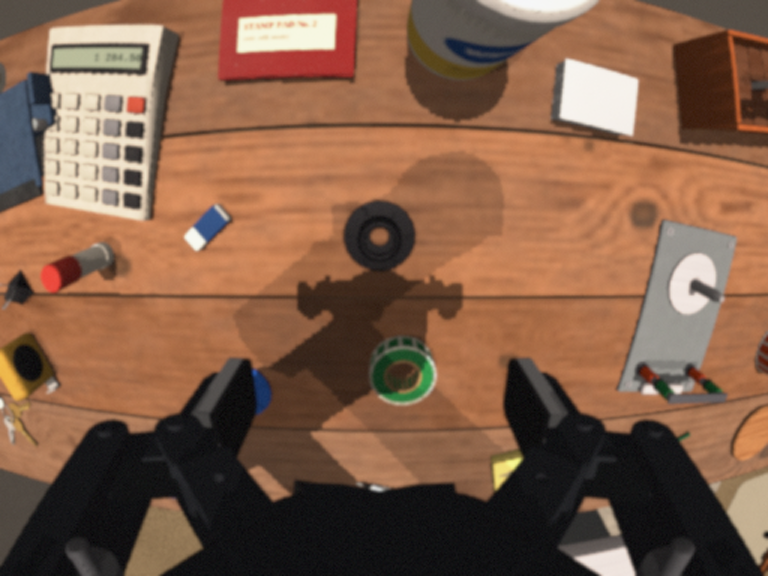

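The wrist view shows the black holder's bore at (380,236) and its flange at x 344–415, y 200–271. The green roll's top is centred at (404,371), and the spindle runs from base (695,289) to tip (720,295).

```bash
sed -i 's/s\["gripper_width"\].round(1)/round(s["gripper_width"],1)/' h.py
python3 - <<'E'
from h import *
d=np.load("w_a.npz");print(d["K"].tolist(),d["mount"].round(3).tolist())
H=lambda u,v,h:hit(d,u/1.5,v/1.5,h).round(1)
print(H(379.5,235.5,4),H(380,236,24),"green",H(404,371,24),"spindle",H(720,295,58))
for n,P in dict(black=(597,264,24),green=(477,243,24),spindle=(558,-58,58)).items():print(n,np.array(proj(d,P))*1.5)
W=wworld(d).reshape(-1,3)
for n,c,lo,hi,r in(("black",(597,264),19,28,30),("green",(477,243),19,28,40),("spin",(558,-58),35,62,30)):
    q=W[(np.hypot(*(W[:,:2]-c).T)<r)&(W[:,2]>lo)&(W[:,2]<hi)]
    print(n,len(q),q.mean(0).round(1),((q.max(0)+q.min(0))/2).round(1))
E
```

```text
[[297.3186396354542, 0.0, 252.82634120762123], [0.0, 297.3186396354542, 189.03318620201466], [0.0, 0.0, 1.0]] [[0.001, -0.957, -0.291, 73.988], [1.0, 0.001, 0.001, -0.361], [-0.001, -0.291, 0.957, -142.07], [0.0, 0.0, 0.0, 1.0]]
[600.2 263.6] [603.6 263.2] green [483.5 241.6] spindle [564.2 -55.1]
black [379.02128874 244.09307723]
green [402.23745195 377.39488321]
spindle [720.73198258 301.22229227]
black 332 [600.9 264.7  22.3] [599.4 264.3  22.2]
green 1106 [479.5 243.3  23.2] [478.3 243.   22.3]
spin 101 [561.7 -55.1  47.7] [560.7 -56.7  47.5]
```

Request:
{"op": "servo_tool", "data": {"plan": [[0.01,0,-0.11,0,0,0,1],[0,0,-0.11,0,0,0,1],[0,0,-0.11,0,0,0,1],[0,0,-0.1,0,0,0,1],[0,0,0,0,0,0,1],[0,0,0,0,0,0,1]]}}

```text
clock: 2.4
position: [600.1, 265.1, 103.9]
ee_rot: [1.0, 0.002, 0.001, -0.0]
contact_force: [0.3, 1.0, -0.2]
gripper_width: 85.4
grasp_force: 0.0
```

```bash
python3 - <<'E'
from h import *
d=wshot("b");im=d["image"][50:290,120:400,::-1]
cv2.imwrite("pics/w_bc.png",cv2.resize(im,None,fx=2.5,fy=2.5,interpolation=cv2.INTER_CUBIC))
W=wworld(d).reshape(-1,3)
for lo,hi,r in((20,28,26),(12,28,26),(2,8,34)):
    q=W[(np.hypot(*(W[:,:2]-(599,264)).T)<r)&(W[:,2]>lo)&(W[:,2]<hi)]
    print(len(q),q.mean(0).round(1),((q.max(0)+q.min(0))/2).round(1),np.ptp(q,0).round(1))
E
```

```text
2.4 [600.1 265.1 103.9] [ 1.0e+00  2.4e-03  1.1e-03 -5.0e-04] 85.4 [ 0.3  1.  -0.2]
643 [602.  264.7  22.6] [599.9 264.7  22.8] [34.6 34.5  5.5]
879 [602.9 264.6  21.1] [600.  264.7  18.8] [35.1 36.3 13.5]
2530 [602.1 264.6   3.6] [599.8 264.8   4.9] [60.2 61.3  5.8]
```

View pics/w_bc.png

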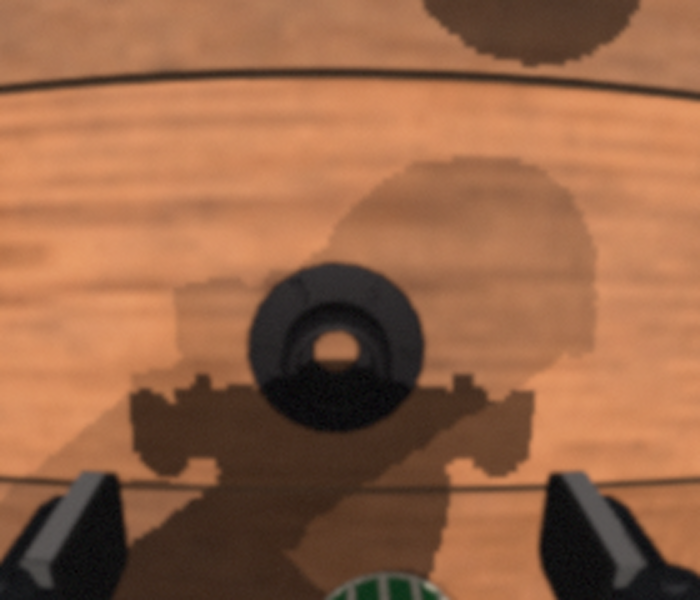

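The flange is centred at crop (337,347) and measures (600,264.7), straight under the TCP. I descend and grip.

Request:
{"op": "servo_tool", "data": {"plan": [[0,0,-0.11,0,0,0,1],[0,0,-0.11,0,0,0,1],[0,0,-0.07,0,0,0,1],[0,0,-0.03,0,0,0,1],[0,0,-0.008,0,0,0,1],[0,0,0,0,0,0,0],[0,0,0,0,0,0,0],[0,0,0,0,0,0,0],[0,0,0,0,0,0,0],[0,0,0,0,0,0,0]]}}

```text
clock: 3.7
position: [600.4, 264.4, 5.3]
ee_rot: [1.0, 0.002, 0.001, -0.0]
contact_force: [-1.7, -0.1, 5.5]
gripper_width: 34.9
grasp_force: 59.8
```

Request:
{"op": "servo_tool", "data": {"plan": [[0,0,0.02,0,0,0,0],[0,0,0.05,0,0,0,0],[0,0,0.08,0,0,0,0],[0,0,0.1,0,0,0,0],[0,0,0.1,0,0,0,0],[0,0,0,0,0,0,0],[0,0,0,0,0,0,0]]}}

```text
clock: 4.58
position: [599.0, 263.6, 108.5]
ee_rot: [1.0, 0.001, -0.001, 0.0]
contact_force: [-0.6, -0.6, -0.3]
gripper_width: 34.6
grasp_force: 59.8
```

```bash
python3 - <<'E'
from h import *
d=wshot("c");im=d["image"][120:340,120:400,::-1]
cv2.imwrite("pics/w_cc.png",cv2.resize(im,None,fx=2.5,fy=2.5,interpolation=cv2.INTER_CUBIC))
E
```

```text
4.575 [599.  263.6 108.5] [ 1.0e+00  1.4e-03 -6.0e-04  1.0e-04] 34.6 [-0.6 -0.6 -0.3]
```

View pics/w_cc.png

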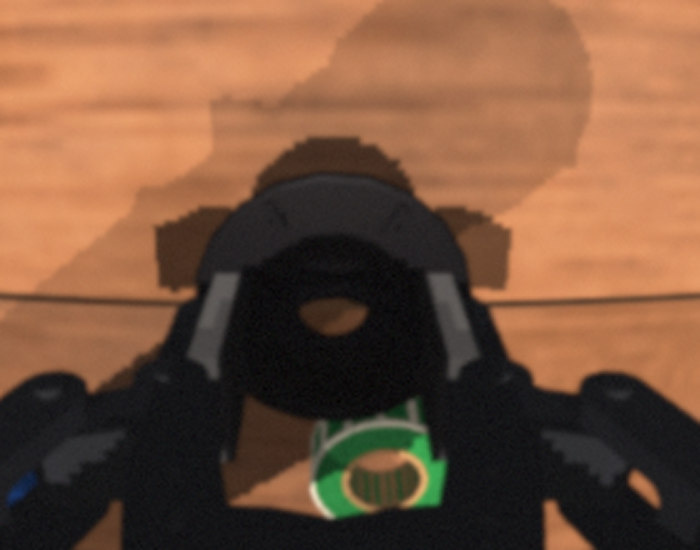

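The holder hangs level in the fingers, its bore visible at crop (333,312). I carry it to just short of the spindle, so that the wrist camera looks straight down on the tip.

Request:
{"op": "servo_tool", "data": {"plan": [[-0.042,-0.134,0,0,0,0,0],[-0.042,-0.134,0,0,0,0,0],[-0.042,-0.134,0,0,0,0,0],[-0.042,-0.134,0,0,0,0,0],[-0.042,-0.134,0,0,0,0,0],[-0.042,-0.134,0,0,0,0,0],[-0.042,-0.134,0,0,0,0,0],[-0.042,-0.134,0,0,0,0,0],[0,0,0,0,0,0,0],[0,0,0,0,0,0,0],[0,0,0,0,0,0,0]]}}

```text
clock: 6.0
position: [499.1, -57.0, 108.6]
ee_rot: [1.0, 0.002, -0.0, 0.0]
contact_force: [-0.0, 0.2, -1.6]
gripper_width: 34.8
grasp_force: 59.9
```

```bash
python3 - <<'E'
from h import *
d=wshot("d");s=arm.read_state()
W=wworld(d).reshape(-1,3)
q=W[(np.hypot(*(W[:,:2]-(560,-57)).T)<25)&(W[:,2]>25)&(W[:,2]<65)]
print("spin",len(q))
for lo,hi in((25,40),(40,50),(50,65)):
    p=q[(q[:,2]>lo)&(q[:,2]<hi)];print(lo,len(p),p.mean(0).round(1) if len(p) else 0,((p.max(0)+p.min(0))/2).round(1) if len(p) else 0)
q=W[(np.hypot(*(W[:,:2]-(560,-57)).T)<45)&(W[:,2]>7)&(W[:,2]<14)]
# platen by brightness
I=d["image"].reshape(-1,3);m=(np.hypot(*(W[:,:2]-(560,-57)).T)<45)&(I.min(1)>175)&(W[:,2]<20)
(c,r)=cv2.minEnclosingCircle(W[m,:2].astype(np.float32));print("platen",c,r,m.sum(),W[m].mean(0))
# held flange
P=s["position"];q=W[(np.hypot(*(W[:,:2]-P[:2]).T)<36)&(abs(W[:,2]-(P[2]-2))<5)&(W[:,0]>P[0]+20)]-P
A=np.c_[2*q[:,:2],np.ones(len(q))];x=np.linalg.lstsq(A,(q[:,:2]**2).sum(1),rcond=None)[0];print("flange pts",len(q),q.max(0).round(1),q.min(0).round(1))
cv2.imwrite("pics/w_dc.png",cv2.resize(d["image"][80:320,120:400,::-1],None,fx=2.5,fy=2.5,interpolation=cv2.INTER_CUBIC))
E
```

```text
6.0 [499.1 -57.  108.6] [ 1.0e+00  2.2e-03 -2.0e-04  0.0e+00] 34.8 [-0.   0.2 -1.6]
spin 257
25 8 [565.6 -58.3  33.2] [565.3 -58.5  32.5]
40 62 [561.4 -58.   48.1] [560.6 -58.3  46.2]
50 187 [560.6 -58.2  55. ] [560.5 -58.3  54.7]
platen (561.55712890625, -58.02885437011719) 34.09299087524414 4879 [561.33670629 -58.11402215   9.29825099]
flange pts 1193 [30.1 22.   0.9] [ 20.  -22.4  -5. ]
```

View pics/w_dc.png

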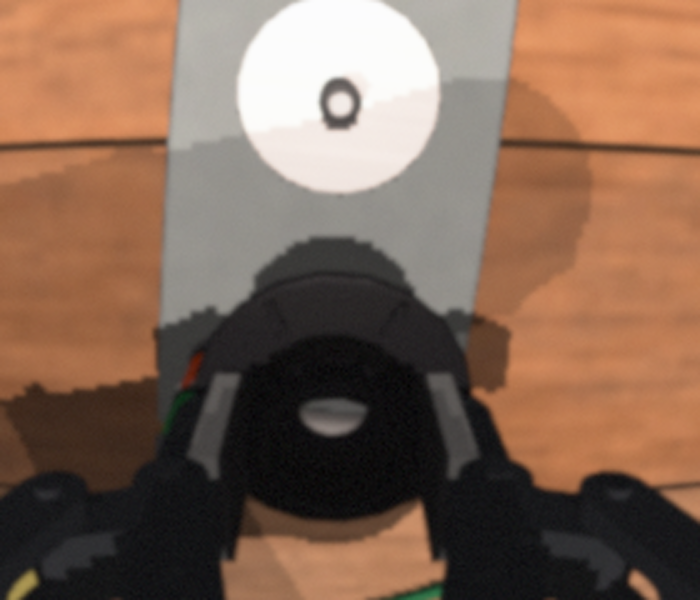

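The spindle tip at crop (341,103) and the platen centre both give about (561,-58), so I move 62 mm ahead and lower slowly.

Request:
{"op": "servo_tool", "data": {"plan": [[0.07,-0.004,0,0,0,0,0],[0.07,0,0,0,0,0,0],[0.067,0,0,0,0,0,0],[0,0,0,0,0,0,0],[0,0,-0.06,0,0,0,0],[0,0,-0.06,0,0,0,0],[0,0,-0.02,0,0,0,0],[0,0,-0.02,0,0,0,0],[0,0,-0.02,0,0,0,0],[0,0,-0.02,0,0,0,0],[0,0,-0.02,0,0,0,0],[0,0,-0.02,0,0,0,0],[0,0,0,0,0,0,0]]}}

```text
clock: 7.68
position: [560.6, -59.0, 36.3]
ee_rot: [1.0, 0.001, -0.001, 0.0]
contact_force: [-1.1, -0.4, -0.6]
gripper_width: 34.7
grasp_force: 59.9
```

Request:
{"op": "servo_tool", "data": {"plan": [[0,0,-0.02,0,0,0,0],[0,0,-0.02,0,0,0,0],[0,0,-0.015,0,0,0,0],[0,0,-0.005,0,0,0,0],[0,0,-0.005,0,0,0,0],[0,0,0,0,0,0,0]]}}

```text
clock: 8.43
position: [561.0, -58.9, 17.4]
ee_rot: [1.0, 0.002, 0.0, -0.0]
contact_force: [0.5, 0.7, -1.0]
gripper_width: 34.9
grasp_force: 59.9
```

Request:
{"op": "servo_tool", "data": {"plan": [[0,0,-0.003,0,0,0,0],[0,0,-0.003,0,0,0,0],[0,0,-0.003,0,0,0,0],[0,0,0,0,0,0,0]]}}

```text
clock: 8.93
position: [561.0, -58.9, 15.2]
ee_rot: [1.0, 0.002, 0.0, 0.0]
contact_force: [-1.7, 1.1, 3.9]
gripper_width: 34.6
grasp_force: 60.4
```

Request:
{"op": "servo_tool", "data": {"plan": [[0,0,0,0,0,0,1],[0,0,0,0,0,0,1],[0,0,0,0,0,0,1],[0,0,0,0,0,0,1],[0,0,0.03,0,0,0,1],[0,0,0.1,0,0,0,1],[0,0,0.12,0,0,0,1],[0,0,0.12,0,0,0,1],[-0.07,-0.123,0.04,0,0,0,1],[-0.075,-0.164,0,0,0,0,1],[-0.075,-0.164,-0.03,0,0,0,1],[-0.073,-0.163,-0.06,0,0,0,1],[0,0,0,0,0,0,1],[0,0,0,0,0,0,1]]}}

```text
clock: 10.68
position: [473.4, -243.3, 111.4]
ee_rot: [1.0, 0.001, 0.001, 0.0]
contact_force: [0.7, 0.1, -0.3]
gripper_width: 85.0
grasp_force: 0.0
```

```bash
cat >> h.py <<'E'
def edges(d,c,r,lo,hi):
    "midrange and extent of points in the height band"
    W=wworld(d).reshape(-1,3);q=W[(np.hypot(*(W[:,:2]-c).T)<r)&(W[:,2]>lo)&(W[:,2]<hi)]
    a,b=np.percentile(q,[.5,99.5],0);cc,rr=cv2.minEnclosingCircle(q[:,:2].astype(np.float32))
    print(len(q),"mid",((a+b)/2).round(1),"ext",(b-a).round(1),"circ",np.round(cc,1),round(rr,1),"zmed",np.median(q[:,2]).round(1));return q
E
python3 - <<'E'
from h import *
d=wshot("e");edges(d,(472,-242),42,22,34)
print("black tube");edges(d,(561,-58),26,30,40);
print("black flange");edges(d,(561,-58),40,11,20)
E
```

```text
10.675 [ 473.4 -243.3  111.4] [1.0e+00 1.4e-03 6.0e-04 2.0e-04] 85.0 [ 0.7  0.1 -0.3]
3429 mid [ 471.4 -243.8   25.9] ext [64.8 64.   6.7] circ [ 471.2 -243.6] 33.4 zmed 27.4
black tube
476 mid [560.1 -61.5  34.9] ext [33.1 30.5  9.8] circ [559.8 -59.8] 17.5 zmed 32.8
black flange
1486 mid [560.2 -62.6  15.5] ext [59.5 53.6  8.5] circ [560.  -58.8] 31.5 zmed 13.4
```

View pics/w_e.png

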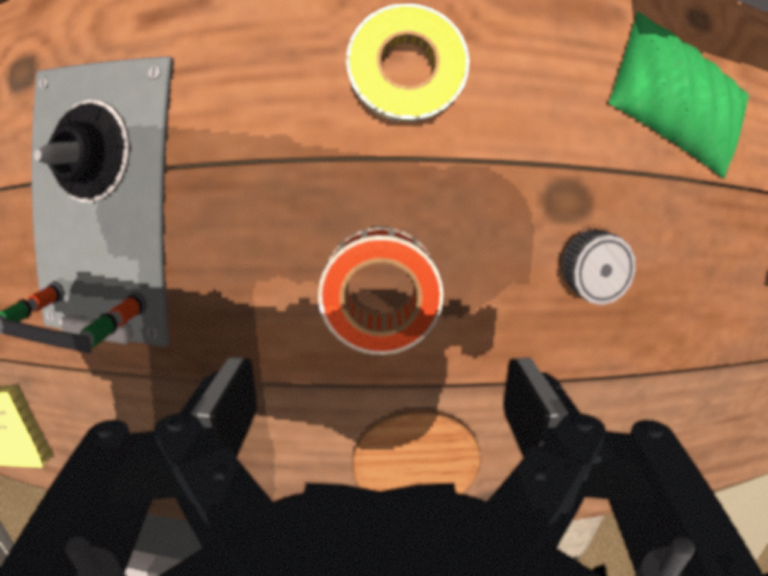

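The black holder sits level on the platen, with its flange top at 13.4 mm. The orange roll is centred at (381,295), which is (471,-244). Gripping it.

Request:
{"op": "servo_tool", "data": {"plan": [[-0.007,-0.001,-0.11,0,0,0,1],[0,0,-0.11,0,0,0,1],[0,0,-0.09,0,0,0,1],[0,0,-0.04,0,0,0,1],[0,0,-0.015,0,0,0,1],[0,0,0,0,0,0,0],[0,0,0,0,0,0,0],[0,0,0,0,0,0,0],[0,0,0,0,0,0,0]]}}

```text
clock: 11.85
position: [472.1, -243.5, 2.9]
ee_rot: [1.0, 0.002, 0.001, 0.0]
contact_force: [-0.6, 1.5, 5.7]
gripper_width: 64.7
grasp_force: 66.2
```

Request:
{"op": "servo_tool", "data": {"plan": [[0,0,0.03,0,0,0,0],[0,0,0.08,0,0,0,0],[0,0,0.1,0,0,0,0],[0,0,0.11,0,0,0,0],[0.05,0.1,0,0,0,0,0],[0.065,0.13,0,0,0,0,0],[0.065,0.13,0,0,0,0,0],[0.065,0.13,0,0,0,0,0],[0.05,0.125,0,0,0,0,0],[0,0,0,0,0,0,0],[0,0,-0.08,0,0,0,0],[0,0,0,0,0,0,0]]}}

```text
clock: 13.35
position: [557.4, -59.7, 72.0]
ee_rot: [1.0, 0.001, -0.002, 0.0]
contact_force: [0.4, 0.2, -1.1]
gripper_width: 64.8
grasp_force: 66.6
```

```bash
python3 - <<'E'
from h import *
d=wshot("f")
cv2.imwrite("pics/w_fc.png",cv2.resize(d["image"][120:320,110:400,::-1],None,fx=2.5,fy=2.5,interpolation=cv2.INTER_CUBIC))
s=arm.read_state();edges(d,s["position"][:2],42,s["position"][2]+18,s["position"][2]+30)
E
```

```text
13.35 [557.4 -59.7  72. ] [ 1.0e+00  1.0e-03 -2.2e-03  2.0e-04] 64.8 [ 0.4  0.2 -1.1]
10172 mid [557.3 -59.7  96.8] ext [64.9 74.3 11.2] circ [563.2 -60.6] 40.7 zmed 96.4
```

View pics/w_fc.png

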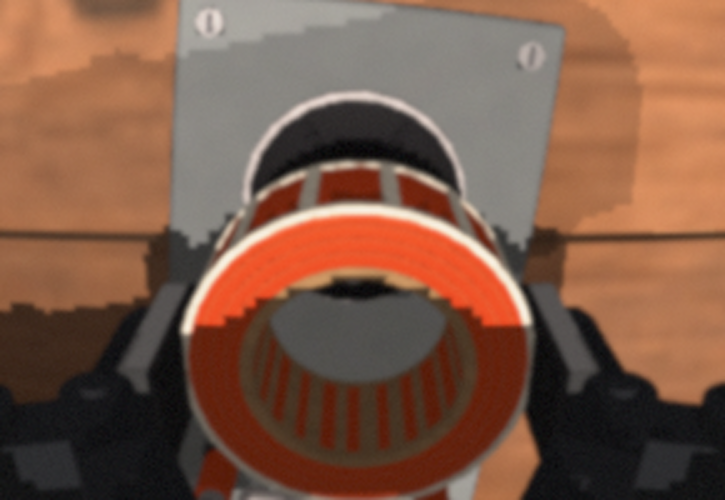

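The roll hangs level over the black holder. The commanded x is about 2 mm short, so I correct that and lower.

Request:
{"op": "servo_tool", "data": {"plan": [[0.007,0,-0.05,0,0,0,0],[0,0,-0.05,0,0,0,0],[0,0,-0.02,0,0,0,0],[0,0,-0.015,0,0,0,0],[0,0,-0.01,0,0,0,0],[0,0,-0.01,0,0,0,0],[0,0,0,0,0,0,0]]}}

```text
clock: 14.28
position: [561.5, -58.9, 26.7]
ee_rot: [1.0, 0.002, -0.0, 0.0]
contact_force: [0.5, -0.3, -1.0]
gripper_width: 65.1
grasp_force: 66.6
```

Request:
{"op": "servo_tool", "data": {"plan": [[0,0,-0.01,0,0,0,0],[0,0,-0.01,0,0,0,0],[0,0,-0.005,0,0,0,0],[0,0,-0.004,0,0,0,0],[0,0,-0.003,0,0,0,0],[0,0,0,0,0,0,0]]}}

```text
clock: 15.02
position: [561.5, -58.9, 17.1]
ee_rot: [1.0, 0.002, -0.0, 0.0]
contact_force: [0.3, 0.2, -0.7]
gripper_width: 64.8
grasp_force: 66.6
```

Request:
{"op": "servo_tool", "data": {"plan": [[0,0,-0.003,0,0,0,0],[0,0,-0.003,0,0,0,0],[0,0,0,0,0,0,0]]}}

```text
clock: 15.4
position: [561.7, -58.9, 16.9]
ee_rot: [1.0, 0.002, 0.0, 0.0]
contact_force: [-3.2, 0.6, 9.1]
gripper_width: 65.2
grasp_force: 67.5
```

Request:
{"op": "servo_tool", "data": {"plan": [[0,0,0.002,0,0,0,1],[0,0,0,0,0,0,1],[0,0,0,0,0,0,1],[0,0,0.05,0,0,0,1],[0,0,0.12,0,0,0,1],[0,0,0.13,0,0,0,1],[-0.039,0.153,0.1,0,0,0,1],[-0.039,0.153,0,0,0,0,1],[-0.039,0.153,0,0,0,0,1],[-0.039,0.153,0,0,0,0,1],[-0.039,0.153,0,0,0,0,1],[-0.039,0.153,0,0,0,0,1],[-0.039,0.153,0,0,0,0,1],[-0.039,0.153,-0.03,0,0,0,1],[-0.039,0.153,-0.04,0,0,0,1],[-0.039,0.15,-0.04,0,0,0,1],[0,0,0,0,0,0,1],[0,0,0,0,0,0,1]]}}

```text
clock: 17.65
position: [444.5, 399.1, 103.5]
ee_rot: [1.0, 0.002, 0.0, -0.0]
contact_force: [-0.1, -1.0, 0.4]
gripper_width: 85.1
grasp_force: 0.0
```

```bash
python3 - <<'E'
from h import *
d=wshot("g");edges(d,(444,399),28,14,26);edges(d,(444,399),34,2,8)
T=vision.get_image("top");W=world(T).reshape(-1,3)
q=W[(np.hypot(*(W[:,:2]-(560,-58)).T)<40)&(W[:,2]>36)&(W[:,2]<50)];print("orange seated",len(q),q.mean(0).round(1),q.std(0).round(1))
E
```

```text
17.65 [444.5 399.1 103.5] [ 1.0e+00  1.8e-03  1.0e-04 -1.0e-04] 85.1 [-0.1 -1.   0.4]
460 mid [446.3 400.8  17.6] ext [23.3 24.4  6.9] circ [445.8 400.3] 13.0 zmed 18.9
2816 mid [446.2 400.3   4.7] ext [56.3 57.   5.2] circ [445.9 400.4] 29.7 zmed 3.5
orange seated 241 [561.  -57.5  42.4] [19.2 18.9  2.8]
```

View pics/w_g.png

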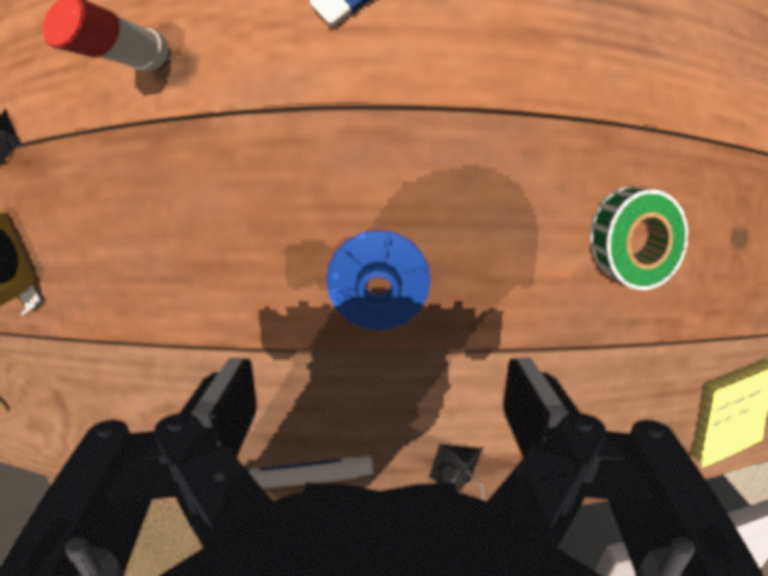

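The orange roll is seated with its top at 42.4 mm. The blue holder is centred at (379,280), which is (446,400). Gripping it.

Request:
{"op": "servo_tool", "data": {"plan": [[0.005,0.004,-0.11,0,0,0,1],[0,0,-0.11,0,0,0,1],[0,0,-0.07,0,0,0,1],[0,0,-0.03,0,0,0,1],[0,0,-0.008,0,0,0,1],[0,0,0,0,0,0,0],[0,0,0,0,0,0,0],[0,0,0,0,0,0,0],[0,0,0,0,0,0,0],[0,0,0,0,0,0,0],[0,0,0,0,0,0,0]]}}

```text
clock: 19.12
position: [446.3, 400.8, 5.4]
ee_rot: [1.0, 0.002, 0.0, -0.0]
contact_force: [-0.9, -0.6, 5.3]
gripper_width: 23.2
grasp_force: 58.7
```

Request:
{"op": "servo_tool", "data": {"plan": [[0,0,0.02,0,0,0,0],[0,0,0.08,0,0,0,0],[0,0,0.12,0,0,0,0],[0,0,0.13,0,0,0,0],[0.038,-0.153,0,0,0,0,0],[0.038,-0.153,0,0,0,0,0],[0.038,-0.153,0,0,0,0,0],[0.038,-0.153,0,0,0,0,0],[0.038,-0.153,0,0,0,0,0],[0.038,-0.153,0,0,0,0,0],[0.038,-0.153,0,0,0,0,0],[0.038,-0.153,0,0,0,0,0],[0.038,-0.153,0,0,0,0,0],[0.042,-0.154,0,0,0,0,0],[0,0,0,0,0,0,0],[0,0,-0.08,0,0,0,0],[0,0,-0.04,0,0,0,0],[0,0,0,0,0,0,0]]}}

```text
clock: 21.38
position: [560.4, -58.4, 72.6]
ee_rot: [1.0, 0.002, -0.001, 0.0]
contact_force: [0.3, 0.8, -0.6]
gripper_width: 23.3
grasp_force: 59.0
```

```bash
python3 - <<'E'
from h import *
d=wshot("i")
cv2.imwrite("pics/w_ic.png",cv2.resize(d["image"][120:320,110:400,::-1],None,fx=2.5,fy=2.5,interpolation=cv2.INTER_CUBIC))
s=arm.read_state()["position"];edges(d,s[:2]+[22,0],20,s[2]-7,s[2]+5);edges(d,(561,-58),40,36,47)
E
```

```text
21.375 [560.4 -58.4  72.6] [ 1.0e+00  2.0e-03 -1.3e-03  2.0e-04] 23.3 [ 0.3  0.8 -0.6]
2581 mid [578.2 -58.5  73.2] ext [22.2 38.   9.9] circ [581.  -58.5] 19.7 zmed 70.5
2283 mid [566.4 -58.7  39.9] ext [55.3 65.4  6.4] circ [561.2 -58.7] 33.6 zmed 41.4
```

View pics/w_ic.png

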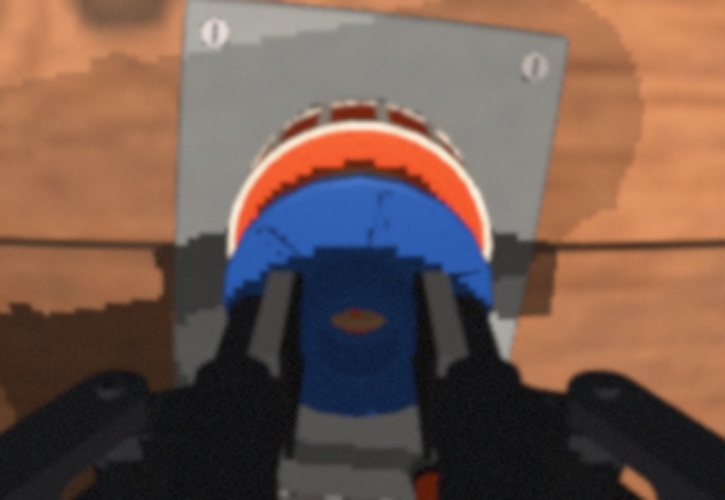

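The blue flange is level and concentric with the orange roll, so I lower it.

Request:
{"op": "servo_tool", "data": {"plan": [[0,0,-0.02,0,0,0,0],[0,0,-0.02,0,0,0,0],[0,0,-0.015,0,0,0,0],[0,0,-0.01,0,0,0,0],[0,0,0,0,0,0,0]]}}

```text
clock: 22.05
position: [561.1, -58.9, 53.7]
ee_rot: [1.0, 0.002, -0.0, 0.0]
contact_force: [0.2, 0.0, -0.1]
gripper_width: 22.8
grasp_force: 59.0
```

Request:
{"op": "servo_tool", "data": {"plan": [[0,0,-0.007,0,0,0,0],[0,0,-0.007,0,0,0,0],[0,0,-0.004,0,0,0,0],[0,0,-0.003,0,0,0,0],[0,0,0,0,0,0,0]]}}

```text
clock: 22.68
position: [561.2, -58.9, 47.7]
ee_rot: [1.0, 0.002, -0.0, 0.0]
contact_force: [-1.3, -0.8, -0.5]
gripper_width: 23.2
grasp_force: 59.0
```

Request:
{"op": "servo_tool", "data": {"plan": [[0,0,-0.003,0,0,0,0],[0,0,-0.003,0,0,0,0],[0,0,0,0,0,0,0]]}}

```text
clock: 23.05
position: [561.4, -58.9, 47.4]
ee_rot: [1.0, 0.002, 0.0, 0.0]
contact_force: [-3.6, 0.5, 7.8]
gripper_width: 23.2
grasp_force: 59.9
```

Request:
{"op": "servo_tool", "data": {"plan": [[0,0,0.002,0,0,0,1],[0,0,0,0,0,0,1],[0,0,0,0,0,0,1],[0,0,0,0,0,0,1],[0,0,0.05,0,0,0,1],[0,0,0.12,0,0,0,1],[0,0,0.12,0,0,0,1],[-0.039,0.144,0.05,0,0,0,1],[-0.039,0.144,0,0,0,0,1],[-0.039,0.144,0,0,0,0,1],[-0.039,0.144,0,0,0,0,1],[-0.039,0.144,-0.05,0,0,0,1],[-0.039,0.144,-0.05,0,0,0,1],[-0.042,0.143,-0.05,0,0,0,1],[0,0,0,0,0,0,1],[0,0,0,0,0,0,1]]}}

```text
clock: 25.05
position: [478.6, 243.3, 104.3]
ee_rot: [1.0, 0.002, 0.0, -0.0]
contact_force: [0.1, -0.2, 0.5]
gripper_width: 85.2
grasp_force: 0.0
```

```bash
python3 - <<'E'
from h import *
d=wshot("j");edges(d,(478,243),36,20,30)
T=vision.get_image("top");W=world(T).reshape(-1,3)
q=W[(np.hypot(*(W[:,:2]-(560,-58)).T)<28)&(np.hypot(*(W[:,:2]-(560,-58)).T)>17)];print("blue flange",len(q),q.mean(0).round(1),q.std(0).round(1))
E
```

```text
25.05 [478.6 243.3 104.3] [ 1.0e+00  1.9e-03  4.0e-04 -2.0e-04] 85.2 [ 0.1 -0.2  0.5]
3134 mid [477.9 243.   23.1] ext [56.6 56.1  4.2] circ [477.8 243.3] 29.4 zmed 23.5
blue flange 154 [558.8 -58.2  46.1] [16.8 16.2  2.9]
```

Request:
{"op": "servo_tool", "data": {"plan": [[-0.002,-0.001,-0.11,0,0,0,1],[0,0,-0.11,0,0,0,1],[0,0,-0.07,0,0,0,1],[0,0,-0.03,0,0,0,1],[0,0,-0.013,0,0,0,1],[0,0,0,0,0,0,0],[0,0,0,0,0,0,0],[0,0,0,0,0,0,0],[0,0,0,0,0,0,0],[0,0,0,0,0,0,0]]}}

```text
clock: 26.4
position: [478.5, 243.3, 5.3]
ee_rot: [1.0, 0.002, 0.001, -0.001]
contact_force: [-1.2, -0.4, 4.7]
gripper_width: 56.2
grasp_force: 62.6
```

Request:
{"op": "servo_tool", "data": {"plan": [[0,0,0.02,0,0,0,0],[0,0,0.08,0,0,0,0],[0,0,0.13,0,0,0,0],[0,0,0.14,0,0,0,0],[0.039,-0.144,0,0,0,0,0],[0.039,-0.144,0,0,0,0,0],[0.039,-0.144,0,0,0,0,0],[0.039,-0.144,0,0,0,0,0],[0.039,-0.144,0,0,0,0,0],[0.039,-0.144,0,0,0,0,0],[0.044,-0.142,0,0,0,0,0],[0,0,0,0,0,0,0],[0,0,-0.08,0,0,0,0],[0,0,-0.04,0,0,0,0],[0,0,0,0,0,0,0]]}}

```text
clock: 28.28
position: [560.5, -58.3, 77.9]
ee_rot: [1.0, 0.002, -0.001, 0.0]
contact_force: [-0.5, -0.4, 0.5]
gripper_width: 56.5
grasp_force: 63.8
```

```bash
python3 - <<'E'
from h import *
d=wshot("k")
cv2.imwrite("pics/w_kc.png",cv2.resize(d["image"][120:340,110:400,::-1],None,fx=2.5,fy=2.5,interpolation=cv2.INTER_CUBIC))
E
```

```text
28.275 [560.5 -58.3  77.9] [ 1.0e+00  2.1e-03 -1.1e-03  2.0e-04] 56.5 [-0.5 -0.4  0.5]
```

View pics/w_kc.png

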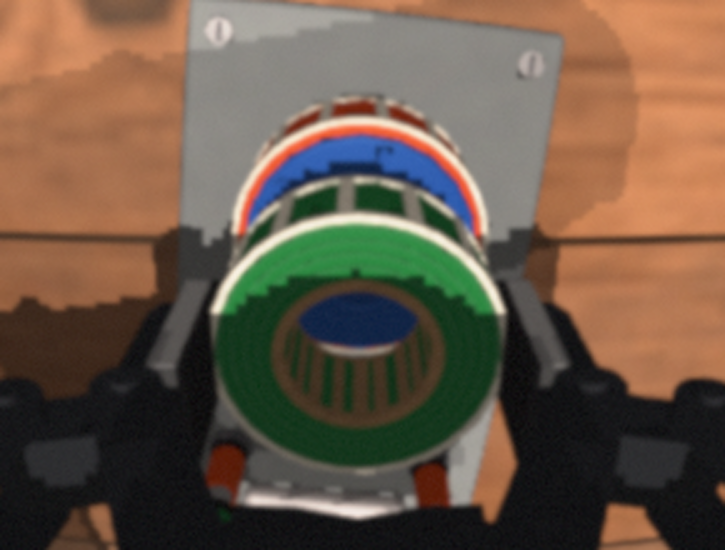

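The blue holder lies flat on the orange roll, and the green roll is level and concentric above it. Lowering: the bottom is at about 73 mm and the tube starts at 62.

Request:
{"op": "servo_tool", "data": {"plan": [[0,0,-0.02,0,0,0,0],[0,0,-0.015,0,0,0,0],[0,0,-0.01,0,0,0,0],[0,0,-0.01,0,0,0,0],[0,0,-0.01,0,0,0,0],[0,0,0,0,0,0,0]]}}

```text
clock: 29.08
position: [561.1, -58.9, 58.8]
ee_rot: [1.0, 0.002, -0.0, 0.0]
contact_force: [-0.5, -0.3, -0.1]
gripper_width: 55.9
grasp_force: 63.8
```

Request:
{"op": "servo_tool", "data": {"plan": [[0,0,-0.01,0,0,0,0],[0,0,-0.007,0,0,0,0],[0,0,-0.005,0,0,0,0],[0,0,-0.003,0,0,0,0],[0,0,-0.003,0,0,0,0],[0,0,0,0,0,0,0]]}}

```text
clock: 29.82
position: [561.3, -58.9, 51.3]
ee_rot: [1.0, 0.002, 0.0, 0.0]
contact_force: [-1.7, 0.9, 3.3]
gripper_width: 56.4
grasp_force: 64.2
```

Request:
{"op": "servo_tool", "data": {"plan": [[0,0,-0.002,0,0,0,0],[0,0,0,0,0,0,0],[0,0,0.002,0,0,0,1],[0,0,0,0,0,0,1],[0,0,0,0,0,0,1],[0,0,0.05,0,0,0,1],[0,0,0.12,0,0,0,1],[0,0,0.12,0,0,0,1],[-0.035,-0.15,0.05,0,0,0,1],[-0.035,-0.15,0,0,0,0,1],[-0.035,-0.15,0,0,0,0,1],[-0.035,-0.15,0,0,0,0,1],[-0.035,-0.15,-0.05,0,0,0,1],[-0.035,-0.15,-0.05,0,0,0,1],[-0.037,-0.15,-0.05,0,0,0,1],[0,0,0,0,0,0,1],[0,0,0,0,0,0,1]]}}

```text
clock: 31.95
position: [487.3, -373.9, 108.5]
ee_rot: [1.0, 0.001, 0.0, 0.0]
contact_force: [0.2, -0.1, 0.2]
gripper_width: 85.2
grasp_force: 0.0
```

```bash
python3 - <<'E'
from h import *
d=wshot("m");edges(d,(487,-373.5),30,20,34)
T=vision.get_image("top");W=world(T).reshape(-1,3)
q=W[(np.hypot(*(W[:,:2]-(560,-58)).T)<27)&(np.hypot(*(W[:,:2]-(560,-58)).T)>17)];print("green top",len(q),q.mean(0).round(1),q.std(0).round(1))
E
```

```text
31.95 [ 487.3 -373.9  108.5] [1.0e+00 1.5e-03 4.0e-04 2.0e-04] 85.2 [ 0.2 -0.1  0.2]
2048 mid [ 487.4 -374.5   24. ] ext [39.5 39.9  6.5] circ [ 487.2 -374.4] 21.1 zmed 25.5
green top 141 [559.  -57.6  70.4] [16.1 16.   3.4]
```

Request:
{"op": "servo_tool", "data": {"plan": [[0,-0.002,-0.11,0,0,0,1],[0,0,-0.11,0,0,0,1],[0,0,-0.07,0,0,0,1],[0,0,-0.03,0,0,0,1],[0,0,-0.018,0,0,0,1],[0,0,0,0,0,0,0],[0,0,0,0,0,0,0],[0,0,0,0,0,0,0],[0,0,0,0,0,0,0],[0,0,0,0,0,0,0]]}}

```text
clock: 33.3
position: [487.9, -374.9, 7.5]
ee_rot: [1.0, 0.002, 0.001, 0.001]
contact_force: [-1.5, -0.1, 6.1]
gripper_width: 38.4
grasp_force: 60.7
```

Request:
{"op": "servo_tool", "data": {"plan": [[0,0,0.02,0,0,0,0],[0,0,0.1,0,0,0,0],[0,0,0.14,0,0,0,0],[0,0,0.14,0,0,0,0],[0.035,0.15,0,0,0,0,0],[0.035,0.15,0,0,0,0,0],[0.035,0.15,0,0,0,0,0],[0.035,0.15,0,0,0,0,0],[0.035,0.15,0,0,0,0,0],[0.035,0.15,0,0,0,0,0],[0.037,0.152,0,0,0,0,0],[0,0,0,0,0,0,0],[0,0,-0.08,0,0,0,0],[0,0,-0.035,0,0,0,0],[0,0,0,0,0,0,0],[0,0,0,0,0,0,0]]}}

```text
clock: 35.3
position: [561.6, -59.3, 92.3]
ee_rot: [1.0, 0.001, 0.0, 0.0]
contact_force: [0.6, -0.4, -1.8]
gripper_width: 38.5
grasp_force: 61.0
```

```bash
python3 - <<'E'
from h import *
d=wshot("n")
cv2.imwrite("pics/w_nc.png",cv2.resize(d["image"][120:340,110:400,::-1],None,fx=2.5,fy=2.5,interpolation=cv2.INTER_CUBIC))
s=arm.read_state()["position"];print(s);edges(d,s[:2],19,s[2]+14,s[2]+24);edges(d,(561,-58),32,66,73)
E
```

```text
35.3 [561.6 -59.3  92.3] [1.0e+00 1.4e-03 4.0e-04 1.0e-04] 38.5 [ 0.6 -0.4 -1.8]
[561.74306579 -59.20621946  92.539447  ]
4156 mid [561.8 -59.2 110.2] ext [36.3 36.5  3. ] circ [561.7 -59.2] 19.0 zmed 110.2
2614 mid [574.8 -58.9  69.2] ext [29.9 56.9  4.1] circ [561.1 -59. ] 29.5 zmed 69.4
```

View pics/w_nc.png

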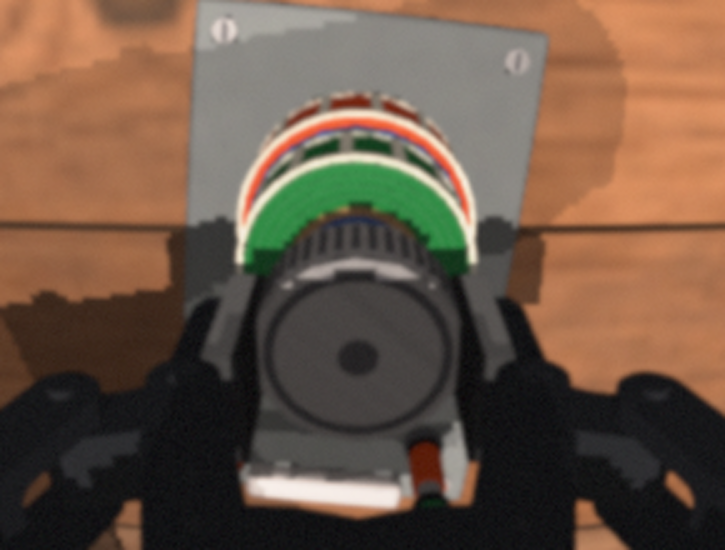

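The stack is neat, and the weight is concentric with the green roll to within 1 mm. Lowering it.

Request:
{"op": "servo_tool", "data": {"plan": [[-0.001,0,-0.02,0,0,0,0],[0,0,-0.015,0,0,0,0],[0,0,-0.008,0,0,0,0],[0,0,-0.007,0,0,0,0],[0,0,-0.007,0,0,0,0],[0,0,0,0,0,0,0]]}}

```text
clock: 36.1
position: [560.8, -58.9, 74.5]
ee_rot: [1.0, 0.002, -0.0, 0.0]
contact_force: [0.7, -0.3, -3.0]
gripper_width: 38.7
grasp_force: 61.0
```

Request:
{"op": "servo_tool", "data": {"plan": [[0,0,-0.005,0,0,0,0],[0,0,-0.004,0,0,0,0],[0,0,-0.002,0,0,0,0],[0,0,0,0,0,0,0]]}}

```text
clock: 36.6
position: [560.9, -58.9, 71.6]
ee_rot: [1.0, 0.002, 0.0, 0.0]
contact_force: [-0.9, 0.8, -0.3]
gripper_width: 38.9
grasp_force: 61.1
```

Request:
{"op": "servo_tool", "data": {"plan": [[0,0,-0.003,0,0,0,0],[0,0,0,0,0,0,0]]}}

```text
clock: 36.85
position: [561.0, -58.9, 71.6]
ee_rot: [1.0, 0.002, 0.0, 0.0]
contact_force: [-2.6, 0.7, 4.9]
gripper_width: 38.2
grasp_force: 61.6
```

Seated at the expected height with upward contact. I release, rise clear and check.

Request:
{"op": "servo_tool", "data": {"plan": [[0,0,0.002,0,0,0,1],[0,0,0,0,0,0,1],[0,0,0,0,0,0,1],[0,0,0.05,0,0,0,1],[0,0,0.12,0,0,0,1],[0,0,0.12,0,0,0,1],[-0.05,0.1,0.05,0,0,0,1],[-0.05,0.15,0,0,0,0,1],[-0.05,0.15,0,0,0,0,1],[0,0.15,0,0,0,0,1],[0,0,0,0,0,0,1],[0,0,0,0,0,0,1]]}}

```text
clock: 38.35
position: [515.9, 106.1, 173.7]
ee_rot: [1.0, 0.002, 0.0, -0.0]
contact_force: [-0.3, -0.4, 0.2]
gripper_width: 85.7
grasp_force: 0.0
```

```bash
python3 - <<'E'
from h import *
d=vision.get_image("scene");cv2.imwrite("pics/fin.png",cv2.resize(d["image"][150:290,210:400,::-1],None,fx=4,fy=4,interpolation=cv2.INTER_CUBIC))
T=vision.get_image("top");W=world(T).reshape(-1,3);r=np.hypot(*(W[:,:2]-(560,-58)).T)
for a,b in((0,17),(23,27)):
    q=W[(r<b)&(r>=a)];print(len(q),np.median(q,0).round(1))
E
```

```text
95 [559.7 -57.8  90.2]
52 [552.6 -56.6  70.4]
```

View pics/fin.png

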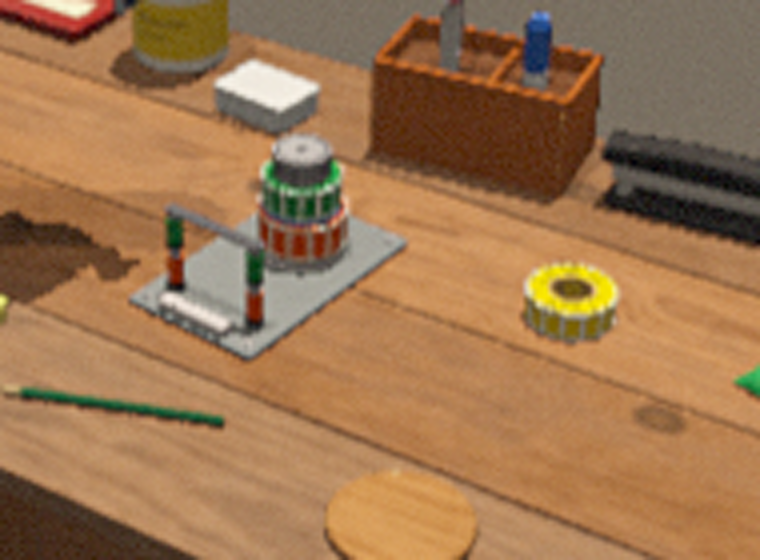

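The full stack stands straight on the spindle at crop (300,200), its top at 90.2 mm against 90 nominal. The yellow roll at (570,300) is untouched.

```bash
python3 -c "
from bench import arm
print(arm.job_done())"
```

```text
the job is handed in; nothing more can be done
None
```

The unwinder is loaded in the order asked, each part lowered until it seated, and the job was handed in at about 38 s. The stack top measured 90.2 mm against 90 mm nominal, and the yellow roll was left where it lay.

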